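# Find the full pot by its weight and hold the bucket lid down with it

### The job

The bucket's lid keeps springing up while its new gasket sets. Of the three look-alike pots under the pipe only one is full: find it by its weight and stand it gently, upright, on the middle of the bucket's lid so that it holds the lid fully down. Leave the other two pots upright where they stood, keep every pot upright as you handle it, do not knock the pipe, and do not disturb the other things.

Things in the scene. Friction and masses are not known exactly. Their poses are not given: they have to be found in the camera images.
- pot_a: Pot A: plain grey plastic pot with a closed push-on lid, one of three that look exactly alike: upright cylinder 60 mm in diameter (lid 63 mm, the top 10 mm), 90 mm tall. Full it weighs 380 to 500 g, nearly empty 110 to 130 g; nothing but its weight tells. Origin at the centre of the underside, z up. It stands on the work surface under the pipe.
- pot_b: Pot B: plain grey plastic pot with a closed push-on lid, one of three that look exactly alike: upright cylinder 60 mm in diameter (lid 63 mm, the top 10 mm), 90 mm tall. Full it weighs 380 to 500 g, nearly empty 110 to 130 g; nothing but its weight tells. Origin at the centre of the underside, z up. It stands on the work surface under the pipe.
- pot_c: Pot C: plain grey plastic pot with a closed push-on lid, one of three that look exactly alike: upright cylinder 60 mm in diameter (lid 63 mm, the top 10 mm), 90 mm tall. Full it weighs 380 to 500 g, nearly empty 110 to 130 g; nothing but its weight tells. Origin at the centre of the underside, z up. It stands on the work surface under the pipe.
- pipe: Fixed white pipe loop: level pipe 44 mm thick, axis 200 mm up, along its own y axis right above the row of pots, between two legs 44 mm thick at y = -270 and +270 mm (76 mm flanges). Origin on the work surface midway between the legs. The pots stand within 10 mm of the line below it, about 120 mm apart. A gripper straight down hits it; one leaning 30 to 45 degrees passes.
- bucket: Fixed white plastic bucket, 176 mm in diameter at the top, with its round lid on; origin at the centre of its underside. The lid is 189 mm across with a raised rim 5 mm wide and 2.5 mm high around its flat top, and springs up 10 mm on its gasket.
- lid (a joint): Lid of the bucket: 0 = sprung up (as it starts), 0.010 m = pressed fully down. It needs about 2.6 N to stay fully down: a full pot does it, a nearly empty one does not.
- lid_mid (a point): Centre of the flat top of the bucket's lid (185 mm above the work surface when sprung up, 175 mm when down); moves with the lid.
- hammer: Black plastic hammer, 260 mm long, lying on the surface along its x axis; bystander.
- jar: Open glass jar, 72 mm across, 100 mm tall, with wooden stir sticks standing out to 165 mm; origin at centre of underside; bystander.
- roller: Orange paint roller frame lying flat, about 280 mm by 200 mm, 40 mm high, handle end near its origin; bystander.
- tee: White pipe tee fitting, 80 mm by 70 mm, 48 mm high, lying behind the pots; bystander.
- tape: Small white roll of thread tape lying flat, 60 mm across, 14 mm high; bystander.
- brush: Paint brush 200 mm long lying flat along its x axis; bystander.
- sander: Cork sanding block 65 x 100 x 28 mm; bystander.
Not all that is in view belongs to the job. There is more than one size of the bucket; the job needs the smaller.

How it is judged:
By the outcome, as a careful person would: the job done as asked, in the order asked, and still so for the second after the job is handed in, with the robot touching nothing.
It also fails if it takes over 69 s, if anything falls off the work surface, if the arm or the gripper's body presses on something with over 40 N, if the wrist force passes 120 N, or if a joint passes its speed limit or range.

### The arm

A 7-joint arm with a two-finger parallel gripper is mounted at the origin on the work surface. World frame = base frame: x ahead of the robot, y to its left, z up, the work surface at z = 0. Lengths are in m, angles in degrees, forces in N, time in s.
With the tool pointing down it reaches from about 0.425 to 0.875 m from the base axis. Payload 4.7 kg.
Tool frame: the origin (TCP) lies at the very end of the fingers, on their centre line; the grasp point (between the pads) lies 19 mm behind it; z points along the fingers, y is the line along which they close (so a half turn about z gives the same grasp; the last joint's range is limited). The gripper opens to 87 mm and grips with 3 to 60 N. Pads are 19 mm wide; open, the fingers measure 117 mm over their backs; the gripper's body (75 mm by 190 mm) begins 51 mm behind the grasp point.
Start: joints at [-70.812, 18.392, -4.016, 83.108, 1.295, 78.541, -3.26], TCP at [0.205, 0.617, 0.223] pointing down, gripper open.
Joint ranges: [-163.93, 163.93], [-17.29, 119.83], [-79.2, 71.16], [3.27, 140.29], [-89.18, 269.18], [5.43, 117.66], [-154.24, 154.24]. Speed limits (degrees/s): [147.25, 147.25, 180, 180, 180, 180, 180].

### API

Orientations are given as [roll, pitch, yaw] about the fixed x, y, z axes, in that order (R = Rz(yaw) Ry(pitch) Rx(roll)).
In Python, from cell import get_obs, cams, ticket, finder gives the robot as it stands.
- The arm moves only by the shell command python3 -m creep 'ROWS' [FORCE]. ROWS is text: rows parted by semicolons, each of 5 numbers parted by spaces: the shift along the world's x, y, z in m, then the turn about the world's z in degrees, then the finger opening in m, from 0 to 0.087. A call has 1 to 8 rows; each row shifts and turns the commanded pose from where the row before left it; what a row does not reach is not made up. A row lasts 1/8 s, in which the tool goes at most 62.5 mm and 10.7 degrees, less where a joint would pass 70% of its speed; a pose out of reach is approached as far as the arm can. A call with a gripper value outside its range is refused whole. The fingers move at their own pace and stop on an object; FORCE is the grip in N (left out, the last holds). Time passes only in rows, so rows that do not move let the fingers close. It gives the time, the measured TCP pose, the force, the opening and the grip force at its end, in the units of the state.
- get_obs(): the state, without advancing time (a new reading comes with each control period).
- cams.read_camera(name): name is "scene" or "side" or "wrist"; returns the picture (480x640x3 uint8, red, green, blue); there is no depth.
- cams.calibration(name): a dict with "fx", "fy", "cx", "cy" (pixels), "extrinsics" (4x4, takes a point from world to camera coordinates). Camera axes: x right, y down, z forward; pixel columns grow to the right and rows downward; lengths in m; the calibration is good to about 2 mm. A picture is of the moment at which its call begins: read the wrist's pose just before it. calibration takes no time and is no camera call; for the wrist camera it gives the pose at the moment of the call.
- ticket.sign_off(): hands the job in; it is judged then, once.
Trained networks look in the newest picture that a camera, given by its name, has taken for a name from the list of things; names that differ only in an ending like _2 or _b are one class to them, and where a whole thing is asked for, a point or a joint stands for the part that bears it (a point fixed in the world has none). Each returns a list of dicts, best first, with "p" (0 to 1); they miss things now and then, are a little off and sometimes report something else, mostly with a low value. They report only what shows in the picture. A call takes as long as a camera call. They do not tell look-alikes from the thing itself.
- finder.masks_of(name, camera): "mask" (480x640 bool, what is visible of it) and "xy" ([column, row] in pixels, amid what is visible of it).
- finder.tip_of(name, camera): "xy" ([column, row] in pixels: a listed point, or the origin of a listed thing).
The state is a dict: "time_s": time; "qpos": joint angles; "joint_velocities": joint speeds; "effort": joint torques, N m; "tool_pos": TCP position; "tool_rot": TCP orientation; "force": force on the tool from outside, world axes, zero at the start; "wrist_torque": the same for the moment, N m; "grip_width": finger opening in m; "grasp_force": force on a finger pad.
Only numpy, scipy, OpenCV 4.12 (cv2) and the standard library are available. Lean on these libraries where they do the work, as an engineer would, in place of code of your own. Each camera call takes 0.05 s, during which the arm holds its last target. There are 200 camera calls.

## Working session

There is one attempt and no reset: what is moved stays moved. The work goes in short steps, Python scripts to look and compute and a shell command to move; the robot and the scene stay as the last step left them, time stands still between calls to the robot, and variables do not carry over. Pictures are saved under pics/ and viewed, at most 10 in all, crops included, and the job is handed in when it is done.

```bash
ls; mkdir -p pics; cat > h.py <<'E'
import numpy as np,cv2
from cell import get_obs,cams,ticket,finder
def shot(n,f): 
    im=cams.read_camera(n); cv2.imwrite('pics/'+f,im[:,:,::-1]); return im
def ray(n,xy,c=None):
    c=c or cams.calibration(n);E=np.array(c['extrinsics']);R,t=E[:3,:3],E[:3,3]
    d=R.T@np.array([(xy[0]-c['cx'])/c['fx'],(xy[1]-c['cy'])/c['fy'],1]);return -R.T@t,d/np.linalg.norm(d)
def atz(n,xy,z,c=None):
    o,d=ray(n,xy,c);return o+d*(z-o[2])/d[2]
def meet(r1,r2):
    A=[];b=[]
    for o,d in(r1,r2):
        P=np.eye(3)-np.outer(d,d);A.append(P);b.append(P@o)
    A=np.vstack(A);b=np.hstack(b);x=np.linalg.lstsq(A,b,rcond=None)[0];return x,np.linalg.norm(A@x-b)
def proj(n,p,c=None):
    c=c or cams.calibration(n);q=(np.array(c['extrinsics'])@np.append(p,1))[:3];return np.array([c['fx']*q[0]/q[2]+c['cx'],c['fy']*q[1]/q[2]+c['cy']])
E
python3 - <<'E'
from h import *
np.set_printoptions(precision=3,suppress=True)
o=get_obs();print({k:np.round(v,3) for k,v in o.items()})
a=shot('scene','s0.png');b=shot('side','d0.png')
for n in('scene','side'):
    for t in('pot_a','bucket','lid_mid','pipe','hammer','jar','roller','tee','tape','brush','sander'):
        print(n,t,[(np.round(r['xy']).astype(int).tolist(),round(r['p'],2)) for r in finder.tip_of(t,n)])
    o,d=ray(n,(320,240));print('cam',o,d)
E
```

```text
pics
{'time_s': np.float64(0.0), 'qpos': array([-70.813,  18.439,  -4.016,  83.174,   1.299,  78.542,  -3.261]), 'joint_velocities': array([ 0.03 ,  0.143, -0.078, -0.05 , -0.069, -0.073, -0.054]), 'effort': array([ -0.   , -49.129,  -0.404, -31.253,  -0.064,   0.044,   0.   ]), 'tool_pos': array([0.205, 0.616, 0.221]), 'tool_rot': array([-179.891,    0.01 ,  161.623]), 'force': array([1.252, 0.408, 0.27 ]), 'wrist_torque': array([ 0.   ,  0.02 , -0.032]), 'grasp_force': np.float64(0.0), 'grip_width': np.float64(0.087)}
scene pot_a [([254, 238], 0.86), ([296, 236], 0.73), ([328, 235], 0.72)]
scene bucket [([222, 274], 0.72), ([379, 339], 0.58)]
scene lid_mid [([493, 258], 0.98), ([386, 308], 0.86), ([380, 338], 0.56)]
scene pipe []
scene hammer [([273, 147], 0.72), ([383, 337], 0.52)]
scene jar [([311, 358], 0.77)]
scene roller [([222, 275], 0.61), ([296, 241], 0.49)]
scene tee [([330, 260], 0.83)]
scene tape [([324, 204], 0.54), ([384, 309], 0.44)]
scene brush [([393, 419], 0.93)]
scene sander [([338, 389], 0.92), ([393, 421], 0.67)]
cam [0.915 0.668 1.411] [-0.278 -0.437 -0.856]
side pot_a [([366, 322], 0.95), ([317, 307], 0.62), ([282, 289], 0.56)]
side bucket [([188, 165], 0.74), ([282, 173], 0.59), ([292, 260], 0.51)]
side lid_mid [([280, 135], 0.93), ([158, 116], 0.61), ([365, 321], 0.16)]
side pipe []
side hammer [([302, 461], 0.67)]
side jar [([349, 176], 0.86)]
side roller [([412, 288], 0.67), ([304, 458], 0.52)]
side tee [([296, 264], 0.62)]
side tape [([272, 329], 0.75), ([300, 459], 0.18)]
side brush [([411, 287], 0.68)]
side sander [([335, 143], 0.83)]
cam [ 0.448 -0.322  1.202] [ 0.08   0.309 -0.948]
```

```bash
python3 -m creep 2>&1 | head -20
```

```text
invalid input
```

View pics/s0.png

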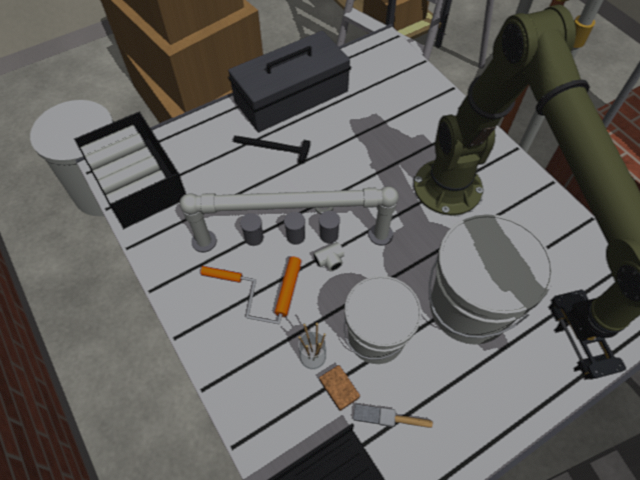

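View pics/d0.png

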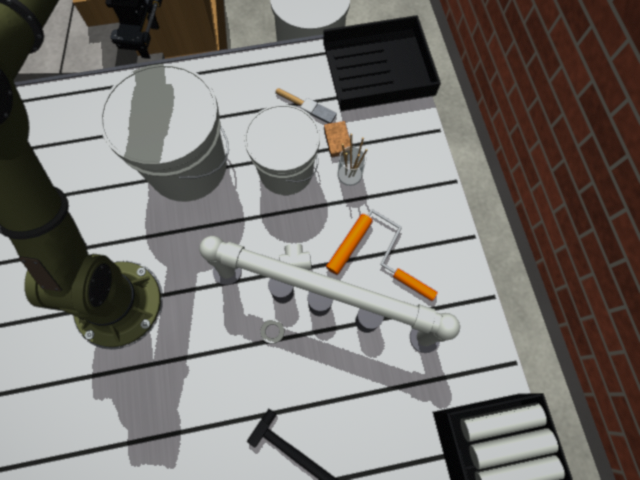

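The scene view shows the pots at (254,238), (296,236) and (328,235) under the pipe. The small bucket's lid is at (386,308). The larger look-alike is at (493,258), and another white drum stands on the floor at (72,130). Next I'll triangulate these.

```bash
python3 - <<'E'
from h import *
np.set_printoptions(precision=3,suppress=True)
P={}
for n in('scene','side'):
    m=finder.masks_of('pot_a',n)
    P[n]=[(r['xy'],r['mask'].sum(),r['p']) for r in m]; print(n,[(np.round(a),s,round(p,2)) for a,s,p in P[n]])
# pairing: nearest-to-robot first
S=[(328,235),(296,236),(254,238)];D=[(282,289),(317,307),(366,322)]
for s,d in zip(S,D): print('pot',*meet(ray('scene',s),ray('side',d)),atz('scene',s,0),atz('side',d,0))
print('lid',*meet(ray('scene',(386,308)),ray('side',(280,135))))
print('big',*meet(ray('scene',(493,258)),ray('side',(158,116))))
# pipe ends caps
for z in(.2,):
  for n,ps in(('scene',[(192,203),(388,195)]),('side',[(210,250),(447,326)])): print(n,[atz(n,p,z) for p in ps])
print('pipe ends',[meet(ray('scene',a),ray('side',b)) for a,b in(((388,195),(210,250)),((192,203),(447,326)))])
for n in('scene','side'):
  for l in finder.masks_of('lid_mid',n): 
    ys,xs=np.where(l['mask']);print(n,'lid',np.round(l['xy']),round(l['p'],2),xs.min(),xs.max(),ys.min(),ys.max())
for t,a,b in(('jar',(311,358),(349,176)),('tee',(330,260),(296,264)),('tape',None,(272,329)),('sander',(338,389),(335,143))):
  print(t,a and atz('scene',a,0.0),atz('side',b,0.0))
E
```

```text
scene [(array([330., 226.]), np.int64(590), 0.92), (array([252., 228.]), np.int64(615), 0.64), (array([294., 228.]), np.int64(579), 0.64)]
side [(array([279., 289.]), np.int64(469), 0.81), (array([366., 321.]), np.int64(447), 0.57), (array([317., 303.]), np.int64(410), 0.56), (array([281., 148.]), np.int64(5367), 0.29)]
pot [ 0.428 -0.047  0.012] 0.004139449574109619 [ 0.427 -0.054  0.   ] [ 0.425 -0.043  0.   ]
pot [ 0.508 -0.107 -0.007] 0.0023990001896398985 [ 0.511 -0.104  0.   ] [ 0.506 -0.108  0.   ]
pot [ 0.623 -0.169 -0.004] 0.00010599647026444003 [ 0.623 -0.167  0.   ] [ 0.622 -0.17   0.   ]
lid [0.489 0.297 0.193] 0.002196617702901925
big [0.217 0.354 0.269] 0.00025880575123411525
scene [array([ 0.753, -0.237,  0.2  ]), array([0.286, 0.028, 0.2  ])]
side [array([0.285, 0.03 , 0.2  ]), array([ 0.761, -0.236,  0.2  ])]
pipe ends [(array([0.286, 0.029, 0.201]), np.float64(0.0008600611852105376)), (array([ 0.756, -0.235,  0.205]), np.float64(0.004384639722616836))]
scene lid [491. 267.] 0.88 436 552 214 317
scene lid [383. 311.] 0.85 343 420 276 348
side lid [279. 141.] 0.91 244 319 105 174
side lid [158. 119.] 0.74 100 219 63 170
jar [0.678 0.249 0.   ] [0.67  0.244 0.   ]
tee [0.469 0.023 0.   ] [0.473 0.017 0.   ]
tape None [ 0.382 -0.141  0.   ]
sander [0.663 0.359 0.   ] [0.653 0.357 0.   ]
```

```bash
python3 -m creep '0 0 0.06 0 0.087;0 0 0.06 0 0.087;0 0 0.06 0 0.087;0 0 0.05 0 0.087;0.02 -0.04 0 0 0.087;0.026 -0.051 0 0 0.087;0.026 -0.051 0 0 0.087;0.026 -0.051 0 0 0.087'
```

```text
time_s: 2.4
tool_pos: [0.3037, 0.422, 0.4528]
tool_rot: [180.0, 0.0, 161.6]
force: [0.8, 0.1, 0.1]
grip_width: 0.0866
grasp_force: 0.0
```

```bash
python3 -m creep '0.026 -0.051 0 0 0.087;0.026 -0.051 0 0 0.087;0.026 -0.051 0 0 0.087;0.026 -0.051 0 0 0.087;0.026 -0.051 0 0 0.087;0.026 -0.051 0 0 0.087;0.026 -0.051 0 0 0.087;0.026 -0.051 0 0 0.087'; python3 -c "from h import *;print(get_obs()['qpos'].round(1))"
```

```text
time_s: 3.4
tool_pos: [0.5115, 0.0141, 0.453]
tool_rot: [179.9, 0.1, 161.6]
force: [0.9, 0.6, 0.5]
grip_width: 0.0865
grasp_force: 0.0
[-3.550e+01  0.000e+00  3.130e+01  7.820e+01 -1.000e-01  1.017e+02
  6.740e+01]
```

```bash
python3 -m creep '0.028 -0.053 0 0 0.087;0.028 -0.053 0 0 0.087;0.028 -0.053 0 0 0.087;0.028 -0.053 0 0 0.087;0.057 -0.019 0 0 0.087;0.057 -0.019 0 0 0.087;0.057 -0.019 0 0 0.087;0.057 -0.019 0 0 0.087'; python3 -c "from h import *;print(get_obs()['qpos'].round(1))"
```

```text
time_s: 4.4
tool_pos: [0.8096, -0.2494, 0.4174]
tool_rot: [-179.9, 3.9, 162.4]
force: [33.7, -1.0, 90.3]
grip_width: 0.087
grasp_force: 0.0
[ 14.5  55.6  22.9   3.2 -21.8 117.5  88.4]
```

```bash
python3 -m creep '0.04 -0.013 0 0 0.087;0.04 -0.013 0 0 0.087;0.04 -0.013 0 0 0.087;0.04 -0.013 0 0 0.087'; python3 -c "from h import *;print(get_obs()['qpos'].round(1))"
```

```text
time_s: 4.9
tool_pos: [0.8525, -0.27, 0.3758]
tool_rot: [-179.3, 7.1, 162.0]
force: [0.1, -0.0, 0.0]
grip_width: 0.0872
grasp_force: 0.0
[ 14.1  59.5  59.5   3.3 -57.1 111.7  89.6]
```

```bash
python3 -m creep '-0.02 0.006 0 0 0.087;-0.03 0.01 0 0 0.087;-0.03 0.01 0 0 0.087;-0.03 0.01 0 0 0.087'; python3 -c "from h import *;print(get_obs()['qpos'].round(1))"
```

```text
time_s: 5.4
tool_pos: [0.7489, -0.2331, 0.3771]
tool_rot: [-179.4, 7.1, 162.1]
force: [0.4, 1.6, 1.1]
grip_width: 0.0873
grasp_force: 0.0
[-15.4  41.5  68.2  52.  -41.1  98.5 105.7]
```

```bash
python3 -m creep '-0.01 0 0.03 -10.5 0.087;-0.01 0 0.03 -10.5 0.087;-0.01 0 0.03 -10.5 0.087;-0.01 0 0.03 -10.5 0.087;-0.01 0 0.02 -10.5 0.087;-0.01 0 0 -10.5 0.087;-0.01 0 0 -10.5 0.087;-0.01 0 0 -10.5 0.087'; python3 -c "from h import *;print(get_obs()['qpos'].round(1))"; python3 -m creep '0 0 0 -10.5 0.087;0 0 0 -10.5 0.087;0 0 0 -10.5 0.087;0 0 0 -10.5 0.087;0 0 0 -10.5 0.087;0 0 0 -10.5 0.087;0 0 0 -10.5 0.087;0 0 0 -10.5 0.087';  python3 -c "from h import *;print(get_obs()['qpos'].round(1))"
```

```text
time_s: 6.4
tool_pos: [0.669, -0.2345, 0.5162]
tool_rot: [-179.5, 7.2, 77.6]
force: [-0.5, -0.7, -1.3]
grip_width: 0.0865
grasp_force: 0.0
[  1.7  34.5  34.1  30.3 -13.  117.6  11.8]
time_s: 7.4
tool_pos: [0.6472, -0.2296, 0.4793]
tool_rot: [178.1, 5.5, -6.3]
force: [0.2, -0.2, -0.1]
grip_width: 0.0873
grasp_force: 0.0
[  9.2  31.9  15.8  36.2  -5.5 117.6 -75.5]
```

```bash
python3 -m creep '0 0 0.03 -3 0.087;0 0 0.03 -3 0.087;0 0 0.03 -3 0.087;0 0 0.03 -4 0.087;0 0 0.03 0 0.087;0 0 0.03 0 0.087;0 0 0.03 0 0.087;0 0 0.03 0 0.087'; python3 -c "from h import *;print(get_obs()['qpos'].round(1))"
```

```text
time_s: 8.4
tool_pos: [0.5927, -0.215, 0.5946]
tool_rot: [177.3, -4.7, -18.5]
force: [0.1, -0.6, 0.1]
grip_width: 0.0868
grasp_force: 0.0
[  6.1  21.1  19.1  37.3  -5.  117.6 -87.5]
```

```bash
python3 -m creep '0.02 -0.007 0.05 0 0.087;0.02 -0.007 0.05 0 0.087;0.02 -0.007 0.05 0 0.087;0.02 -0.007 0.05 0 0.087;0.02 -0.007 0.05 0 0.087;0.02 -0.007 0.05 0 0.087;0.02 -0.007 0.05 0 0.087;0.02 -0.007 0.05 0 0.087'; python3 -c "from h import *;print(get_obs()['qpos'].round(1))"
```

```text
time_s: 9.4
tool_pos: [0.6418, -0.2386, 0.7313]
tool_rot: [175.9, -23.9, -17.3]
force: [-0.1, -0.2, -0.4]
grip_width: 0.0872
grasp_force: 0.0
[ 11.1  27.9  25.4  11.2 -15.  117.6 -86.8]
```

```bash
python3 -m creep '0 0.04 -0.02 -8 0.087;0 0.04 -0.02 -8 0.087;0.02 0.02 0.05 0 0.087;0.02 0.01 0.05 0 0.087;0.02 0 0.05 0 0.087;0.02 0 0.05 0 0.087;0.02 0 0.05 0 0.087;0.02 0 0.05 0 0.087'; python3 -c "from h import *;print(get_obs()['qpos'].round(1))"
```

```text
time_s: 10.4
tool_pos: [0.6559, -0.1336, 0.7994]
tool_rot: [178.8, -34.5, -32.2]
force: [0.0, 0.8, 0.7]
grip_width: 0.0869
grasp_force: 0.0
[  -3.7   29.4   71.2    3.3  -46.2  117.6 -105.9]
```

```bash
python3 -m creep '-0.023 -0.011 -0.05 9.3 0.087;-0.023 -0.011 -0.05 9.3 0.087;-0.023 -0.011 -0.05 9.3 0.087;-0.023 -0.011 -0.05 9.3 0.087;-0.023 -0.011 -0.05 9.3 0.087;-0.023 -0.011 -0.05 9.3 0.087;-0.023 -0.011 -0.05 9.3 0.087;-0.023 -0.011 -0.05 9.3 0.087'; python3 -c "
from h import *;np.set_printoptions(precision=3,suppress=True)
o=get_obs();print(o['qpos'].round(1));from scipy.spatial.transform import Rotation as Q
R=Q.from_euler('xyz',o['tool_rot'],degrees=True).as_matrix();c,d=ray('wrist',(320,240));print(R);print('cam in tool',R.T@(c-o['tool_pos']),R.T@d)"
```

```text
time_s: 11.4
tool_pos: [0.5055, -0.1886, 0.6595]
tool_rot: [-172.2, -36.8, -1.3]
force: [0.5, -0.7, -0.8]
grip_width: 0.0872
grasp_force: 0.0
[-19.6 -17.1  36.4  73.3  -7.8  87.5 -72.1]
[[ 0.8    0.059  0.597]
 [-0.018 -0.992  0.122]
 [ 0.599 -0.109 -0.793]]
cam in tool [ 0.069 -0.001 -0.162] [-0.249  0.006  0.969]
```

```bash
python3 -m creep '0.04 -0.012 0.02 10 0.087;0.04 -0.012 0.02 10 0.087;0.03 -0.01 0.04 0 0.087;0.02 -0.007 0.05 0 0.087;0.02 -0.007 0.05 0 0.087;0.02 -0.007 0.05 0 0.087;0.02 -0.007 0.05 0 0.087;0.02 -0.007 0.05 0 0.087'; python3 -c "from h import *;print(get_obs()['qpos'].round(1))"
```

```text
time_s: 12.4
tool_pos: [0.6679, -0.1702, 0.7564]
tool_rot: [-174.9, -32.5, 12.9]
force: [2.1, 3.3, -0.6]
grip_width: 0.0872
grasp_force: 0.0
[ 24.3  30.8  -2.    5.2 -24.5 117.4 -69.3]
```

```bash
python3 -m creep '0.01 -0.01 0.05 3 0.087;0.01 -0.01 0.05 3 0.087;0.01 -0.005 0.05 0 0.087;0.01 -0.005 0.05 0 0.087;0.01 -0.005 0.05 0 0.087;0.01 -0.005 0.05 0 0.087;0.01 -0.005 0.05 0 0.087;0.01 -0.005 0.05 0 0.087'; python3 -c "from h import *;print(get_obs()['qpos'].round(1))"
```

```text
time_s: 13.4
tool_pos: [0.6253, -0.1453, 0.8655]
tool_rot: [-179.3, -45.1, 17.6]
force: [0.3, -0.6, -0.6]
grip_width: 0.0868
grasp_force: 0.0
[ 25.1  26.2  58.2   3.3 -89.1 114.  -67.5]
```

```bash
python3 -m creep '0 0 -0.06 0 0.087;0 0 -0.06 0 0.087;0 0 -0.06 0 0.087;0 0 -0.06 0 0.087;-0.01 -0.01 -0.05 5 0.087;-0.01 -0.01 -0.05 5 0.087;-0.02 -0.01 -0.05 5 0.087;-0.02 -0.01 -0.04 5 0.087'; python3 -c "from h import *;print(get_obs()['qpos'].round(1))"
```

```text
time_s: 14.4
tool_pos: [0.5654, -0.1716, 0.6539]
tool_rot: [179.5, -51.0, 35.5]
force: [0.5, -1.1, 0.2]
grip_width: 0.0871
grasp_force: 0.0
[-41.4 -15.5  65.5  74.3 -29.2  84.9 -32.7]
```

```bash
python3 -m creep '0 -0.01 -0.055 0 0.087;0 -0.01 -0.055 0 0.087;0 -0.01 -0.055 3 0.087;-0.02 -0.01 -0.055 4 0.087;-0.02 -0.01 -0.055 4 0.087;-0.02 -0.01 -0.055 5 0.087;-0.02 -0.01 -0.05 5 0.087;-0.02 -0.01 -0.03 4 0.087'; python3 -c "from h import *;print(get_obs()['qpos'].round(1))"
```

```text
time_s: 15.4
tool_pos: [0.4665, -0.2528, 0.2409]
tool_rot: [179.9, -51.0, 59.9]
force: [0.3, -0.3, 0.7]
grip_width: 0.0867
grasp_force: 0.0
[  5.4  27.6  62.6 101.1 -60.9 105.9  47.7]
```

```bash
python3 - <<'E'
from h import *
np.set_printoptions(precision=3,suppress=True)
c=cams.calibration('wrist');w=shot('wrist','w1.png')
for r in finder.masks_of('pot_a','wrist'):
    ys,xs=np.where(r['mask']);print(np.round(r['xy']),round(r['p'],2),xs.min(),xs.max(),ys.min(),ys.max(), 'axis pts', ray('wrist',(xs.mean(),ys.mean()),c))
for r in finder.tip_of('pot_a','wrist'): print('tip',np.round(r['xy']),round(r['p'],2),atz('wrist',r['xy'],0,c))
s=shot('scene','s1.png');x,y=proj('scene',get_obs()['tool_pos']).astype(int);print(x,y)
a=cv2.resize(s[60:300,150:470],(640,480),interpolation=cv2.INTER_CUBIC)
cv2.imwrite('pics/both.png',np.hstack([cv2.resize(w,(400,300)),cv2.resize(a,(400,300))])[:,:,::-1])
E
```

```text
[393. 249.] 0.96 365 425 216 293 axis pts (array([ 0.425, -0.324,  0.397]), array([ 0.469,  0.365, -0.804]))
[292. 253.] 0.84 263 315 215 293 axis pts (array([ 0.425, -0.324,  0.397]), array([ 0.214,  0.527, -0.822]))
[209. 249.] 0.75 175 241 215 286 axis pts (array([ 0.425, -0.324,  0.397]), array([ 0.004,  0.632, -0.775]))
tip [224. 274.] 0.78 [ 0.432 -0.055  0.   ]
tip [293. 276.] 0.65 [ 0.513 -0.106  0.   ]
278 145
```

View pics/both.png

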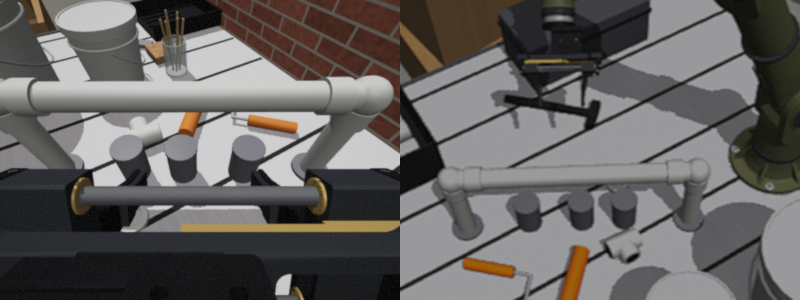

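```bash
cat > fit.py <<'E'
from h import *
from scipy.optimize import least_squares
np.set_printoptions(precision=4,suppress=True)
def fitpots(z0=0):
    c=cams.calibration('wrist');cams.read_camera('wrist');out=[]
    t=np.linspace(0,2*np.pi,90)
    def box(x,y,h):
        P=np.array([proj('wrist',(x+.0315*np.cos(a),y+.0315*np.sin(a),h),c) for a in t])
        return P[:,0].min(),P[:,0].max(),P[:,1].min()
    for r in finder.masks_of('pot_a','wrist'):
        if r['p']<.5: continue
        ys,xs=np.where(r['mask']);m=np.array([xs.min()-.0,xs.max()+1.,ys.min()])
        g=atz('wrist',(xs.mean(),ys.min()+10),.09,c)
        s=least_squares(lambda v:np.array(box(v[0],v[1],z0+.09))-m,g[:2]);s3=least_squares(lambda v:np.array(box(*v))-m,[*s.x,.09])
        out.append(s.x);print(round(r['p'],2),s.x,'res',s.fun,'free',s3.x)
    return out
if __name__=='__main__': fitpots()
E
python3 fit.py
```

```text
0.72 [ 0.6214 -0.1666] res [ 3.0344 -3.0049  0.4025] free [ 0.6009 -0.1837  0.1201]
0.68 [ 0.5151 -0.1053] res [-0.3973  0.4002 -0.0527] free [ 0.5165 -0.1018  0.0855]
0.67 [ 0.4333 -0.0592] res [ 6.4216 -6.5555  0.8746] free [ 0.4305 -0.1123  0.147 ]
```

```bash
python3 -m creep '0.006 0.031 -0.044 0.7 0.08;0.005 0.031 -0.043 0 0.08;0.005 0.031 -0.043 0 0.08;0 0 0 0 0.08'; python3 fit.py; python3 - <<'E'
from h import *
w=shot('wrist','w2.png')
E
```

```text
time_s: 16.2
tool_pos: [0.4827, -0.1571, 0.1143]
tool_rot: [179.7, -51.0, 60.7]
force: [-0.3, 0.1, 0.1]
grip_width: 0.0802
grasp_force: 0.0
0.94 [ 0.6119 -0.1671] res [ 14.6105 -13.9087   3.6598] free [ 0.5716 -0.1829  0.129 ]
0.76 [ 0.5149 -0.1034] res [ 0.188  -0.1873  0.046 ] free [ 0.5146 -0.1039  0.0907]
0.64 [ 0.4317 -0.0589] res [ 8.3046 -8.6648  2.1419] free [ 0.4327 -0.0862  0.1161]
```

View pics/w2.png

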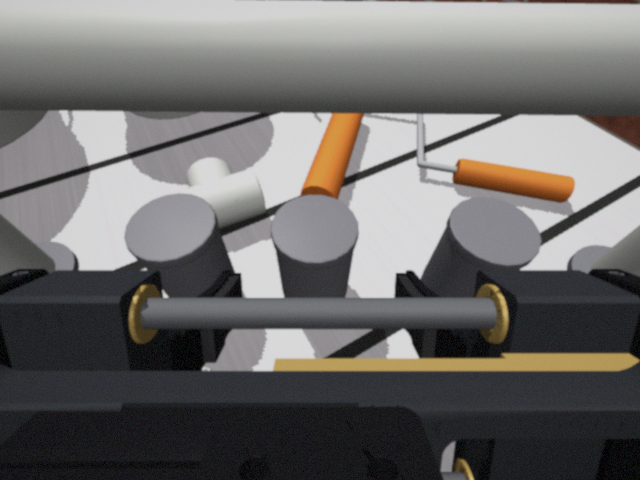

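```bash
python3 - <<'E'
from h import *
c=cams.calibration('wrist')
for p in((172,232),(314,230),(494,238)): print(atz('wrist',p,.09,c).round(4))
E
python3 -m creep '0.01 0.0165 -0.0165 0 0.08;0.01 0.0165 -0.0165 0 0.08;0.01 0.0165 -0.0165 0 0.08;0.01 0.0165 -0.0165 0 0.08;0 0 0 0 0.08;0 0 0 0 0.04;0 0 0 0 0.04;0 0 0 0 0.04' 20; python3 -c "from h import *;print(get_obs()['qpos'].round(1))"
```

```text
[ 0.426  -0.0603  0.09  ]
[ 0.5129 -0.1074  0.09  ]
[ 0.6184 -0.1751  0.09  ]
time_s: 17.35
tool_pos: [0.5224, -0.0968, 0.0493]
tool_rot: [179.4, -50.8, 60.6]
force: [-1.9, -0.9, 1.3]
grip_width: 0.0596
grasp_force: 20.0
[ -5.9  34.6  52.9 118.8 -75.1  85.7  57.5]
```

```bash
python3 -m creep '0 0 0 0 0.04;0 0 0.005 0 0.04;0 0 0.005 0 0.04;0 0 0 0 0.04;0 0 0 0 0.04'; python3 -c "
from h import *
for i in range(4): cams.read_camera('wrist');print(get_obs()['force'].round(2),get_obs()['wrist_torque'].round(3))"
```

```text
time_s: 17.98
tool_pos: [0.5225, -0.096, 0.0588]
tool_rot: [179.4, -50.8, 60.6]
force: [0.6, 0.4, -1.0]
grip_width: 0.0594
grasp_force: 20.0
[ 0.01  0.34 -1.46] [-1.003  0.596 -0.022]
[ 0.27 -0.15 -0.85] [-1.06   0.654 -0.023]
[-0.1   0.1  -2.05] [-1.011  0.668 -0.002]
[-0.21  0.27 -1.25] [-1.036  0.663 -0.021]
```

```bash
python3 -m creep '0 0 -0.005 0 0.04;0 0 -0.0045 0 0.04;0 0 0 0 0.04;0 0 0 0 0.08;0 0 0 0 0.08;-0.01 -0.0165 0.0165 0 0.08;-0.015 -0.0255 0.0255 0 0.08;-0.015 -0.0255 0.0255 0 0.08'; python3 - <<'E'
from h import *
print(get_obs()['tool_pos'])
c=cams.calibration('wrist');w=shot('wrist','w3.png')
for r in finder.masks_of('pot_a','wrist'):
    ys,xs=np.where(r['mask']);print(np.round(r['xy']),round(r['p'],2),xs.min(),xs.max(),ys.min())
E
```

```text
time_s: 19.18
tool_pos: [0.482, -0.1641, 0.1176]
tool_rot: [179.5, -50.8, 60.6]
force: [1.0, -0.7, -0.0]
grip_width: 0.0795
grasp_force: 0.0
[ 0.48195981 -0.16410225  0.11756156]
[182. 241.] 0.93 127 237 192
[478. 244.] 0.78 421 539 194
[320. 245.] 0.67 277 363 192
```

View pics/w3.png

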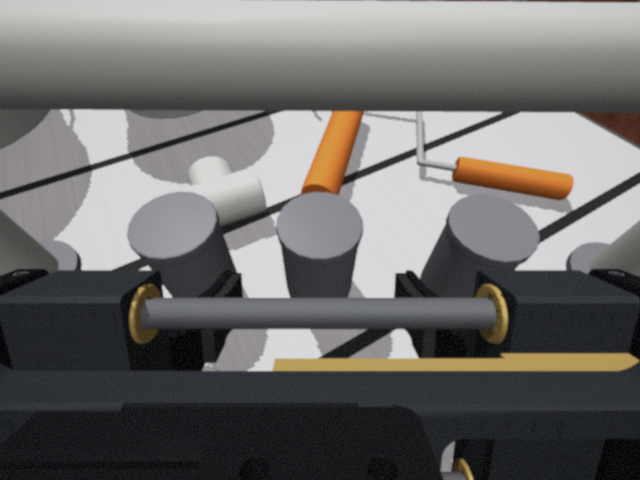

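```bash
python3 -m creep '0.035 -0.021 0 0 0.083;0.035 -0.021 0 0 0.083;0.034 -0.021 0 0 0.083;0 0 0 0 0.083'; python3 - <<'E'
from h import *
print(get_obs()['qpos'].round(1))
c=cams.calibration('wrist');w=shot('wrist','w4.png')
for r in finder.masks_of('pot_a','wrist'):
    ys,xs=np.where(r['mask']);print(np.round(r['xy']),round(r['p'],2),xs.min(),xs.max(),ys.min(),atz('wrist',((xs.min()+xs.max())/2,ys.min()+36),.09,c))
E
```

```text
time_s: 19.77
tool_pos: [0.5882, -0.2261, 0.1156]
tool_rot: [179.4, -50.8, 60.8]
force: [-0.3, 0.4, 0.1]
grip_width: 0.0833
grasp_force: 0.0
[  5.8  41.7  52.6  97.5 -73.7  97.3  49.2]
[163. 241.] 0.91 101 217 188 [ 0.52419791 -0.11328274  0.09      ]
[322. 241.] 0.79 278 366 191 [ 0.6228066  -0.17216716  0.09      ]
[ 37. 239.] 0.67 0 106 188 [ 0.45958238 -0.07674085  0.09      ]
[ 96. 190.] 0.42 44 146 154 [ 0.49022817 -0.05568756  0.09      ]
```

```bash
python3 -m creep '0.0105 0.0165 -0.0165 0 0.083;0.0105 0.0165 -0.0165 0 0.083;0.0105 0.0165 -0.0165 0 0.083;0.0105 0.018 -0.0165 0 0.083;0 0 0 0 0.083;0 0 0 0 0.04;0 0 0 0 0.04;0 0 0 0 0.04' 20; python3 -m creep '0 0 0 0 0.04;0 0 0.005 0 0.04;0 0 0.005 0 0.04;0 0 0 0 0.04;0 0 0 0 0.04'; python3 -c "
from h import *
for i in range(4): cams.read_camera('wrist');print(get_obs()['force'].round(2),get_obs()['wrist_torque'].round(3))"
```

```text
time_s: 20.88
tool_pos: [0.6286, -0.1604, 0.0515]
tool_rot: [179.3, -50.8, 60.6]
force: [3.3, -2.2, 2.6]
grip_width: 0.0607
grasp_force: 9.4
time_s: 21.5
tool_pos: [0.6283, -0.1589, 0.0605]
tool_rot: [179.5, -50.8, 60.6]
force: [0.0, 0.5, -3.7]
grip_width: 0.0603
grasp_force: 20.0
[ 0.79 -0.03 -4.79] [-1.525  0.925 -0.011]
[ 0.53  1.2  -4.31] [-1.53   0.902  0.022]
[ 0.54 -0.11 -4.47] [-1.564  0.897 -0.015]
[ 0.06  0.07 -4.9 ] [-1.56   0.91  -0.045]
```

```bash
python3 - <<'E'
from h import *
from scipy.optimize import least_squares
t=np.linspace(0,2*np.pi,180)
B={'scene':(343,420,276),'side':(244,319,105)}
def f(v,ns=('scene','side')):
    r=[]
    for n in ns:
        c=cams.calibration(n);P=np.array([proj(n,(v[0]+.0945*np.cos(a),v[1]+.0945*np.sin(a),v[2] if len(v)>2 else .1875),c) for a in t])
        r+=[P[:,0].min()-B[n][0],P[:,0].max()-B[n][1]-1,P[:,1].min()-B[n][2]]
    return np.array(r)
for v0 in([.49,.297],[.49,.297,.19]):
    s=least_squares(f,v0);print(s.x.round(4),s.fun.round(1))
for n in B: s=least_squares(lambda v:f(v,(n,)),[.49,.297]);print(n,s.x.round(4))
E
python3 -m creep '0 0 0.005 0 0.04;-0.01 -0.0175 0.002 0 0.04;-0.015 -0.026 0 0 0.04;-0.018 -0.031 0 0 0.04;-0.018 -0.031 0.01 0 0.04;-0.018 -0.031 0.02 0 0.04;-0.01 -0.017 0.03 0 0.04;0 0 0.04 0 0.04'; python3 -c "from h import *;print(get_obs()['qpos'].round(1))"
```

```text
[0.4956 0.2939] [ 0.8 -0.4 -0.8  0.4  0.3 -0.6]
[0.4953 0.2943 0.1845] [ 1.  -0.4 -0.2  0.5  0.1  0. ]
scene [0.4976 0.2957]
side [0.4944 0.2923]
time_s: 22.7
tool_pos: [0.5366, -0.3165, 0.1678]
tool_rot: [179.6, -50.7, 60.1]
force: [1.0, -0.4, -4.1]
grip_width: 0.0604
grasp_force: 20.0
[ 14.9  42.4  55.1  90.2 -69.9 106.2  49.8]
```

```bash
python3 -m creep '0 0 0.04 0 0.04;0 0 0.045 0 0.04;0 0 0.045 0 0.04;0 0 0.045 0 0.04;0 0.02 0.015 0 0.04;0 0.035 0 0 0.04;-0.003 0.045 0 1.5 0.04;-0.003 0.045 0 1.5 0.04'; python3 -c "from h import *;print(get_obs()['qpos'].round(1))"
```

```text
time_s: 23.7
tool_pos: [0.532, -0.1681, 0.3577]
tool_rot: [179.5, -50.8, 63.4]
force: [1.7, 0.0, -3.2]
grip_width: 0.0603
grasp_force: 20.0
[ -7.7  16.5  62.1  94.8 -58.9 103.7  29.2]
```

```bash
python3 -m creep '-0.003 0.045 0 1.5 0.04;-0.003 0.045 0 1.5 0.04;-0.003 0.045 0 1.5 0.04;-0.003 0.045 0 1.5 0.04;-0.003 0.045 0 1.5 0.04;-0.003 0.045 0 1.5 0.04;-0.003 0.045 0 1.5 0.04;-0.003 0.045 0 1.5 0.04'; python3 -c "from h import *;print(get_obs()['qpos'].round(1))"
```

```text
time_s: 24.7
tool_pos: [0.5086, 0.1914, 0.3574]
tool_rot: [179.6, -50.8, 75.4]
force: [0.2, -1.0, -4.1]
grip_width: 0.0607
grasp_force: 20.0
[-37.3 -11.6  40.1 112.1 -45.1  70.6   1.5]
```

```bash
python3 -m creep '-0.004 0.04 0 0 0.04;-0.003 0.04 0 0 0.04;-0.003 0.036 -0.02 0 0.04;0 0 -0.04 0 0.04;0 0 -0.03 0 0.04;0 0 0 0 0.04'; python3 - <<'E'
from h import *
o=get_obs();print(o['qpos'].round(1),o['tool_pos'].round(4))
a=shot('scene','s2.png')[200:400,270:510];b=shot('side','d2.png')[60:260,160:400]
w=shot('wrist','w5.png')
cv2.imwrite('pics/c2.png',np.hstack([cv2.resize(a,(400,333)),cv2.resize(b,(400,333))])[:,:,::-1])
p=o['tool_pos']
for r in finder.masks_of('pot_a','side')+finder.masks_of('pot_a','scene'): print(r['xy'].round(),round(r['p'],2),r['mask'].sum())
E
```

```text
time_s: 25.45
tool_pos: [0.4977, 0.3064, 0.2641]
tool_rot: [180.0, -50.6, 75.1]
force: [-0.1, 0.3, -3.5]
grip_width: 0.0602
grasp_force: 20.0
[-42.8  -7.4  33.2 121.  -53.5  54.6   4.5] [0.4977 0.3064 0.2641]Traceback (most recent call last):
  File "<stdin>", line 7, in <module>
AttributeError: 'list' object has no attribute 'round'. Did you mean: 'count'?
```

View pics/c2.png

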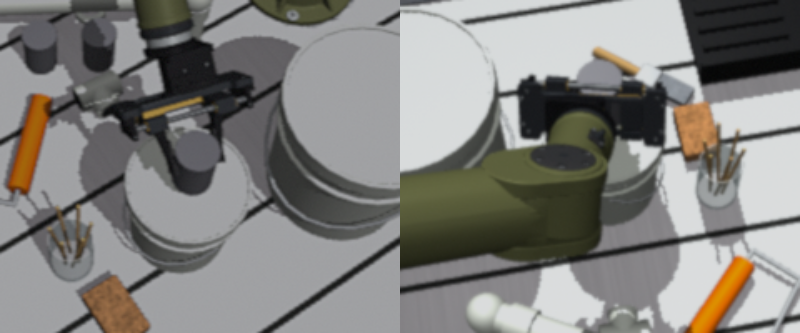

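View pics/w5.png

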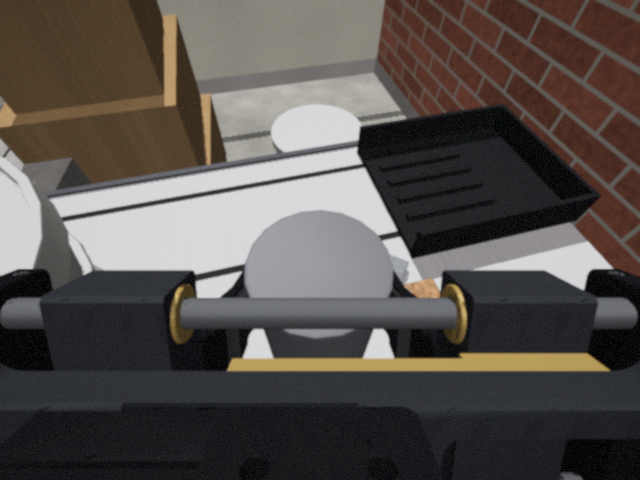

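```bash
python3 - <<'E'
from h import *
print(atz('wrist',(320,272),.3026).round(4))
E
python3 -m creep '0.001 0.001 -0.01 0 0.04;0.001 0.001 -0.01 0 0.04;0 0 -0.005 0 0.04;0 0 -0.004 0 0.04;0 0 -0.003 0 0.04;0 0 -0.003 0 0.04;0 0 0 0 0.04'
```

```text
[0.4996 0.3004 0.3026]
time_s: 26.58
tool_pos: [0.5016, 0.3106, 0.2331]
tool_rot: [179.4, -50.9, 75.6]
force: [-0.7, -0.8, -2.8]
grip_width: 0.0602
grasp_force: 20.0
```

```bash
python3 - <<'E'
from fit import *
o=get_obs();print(o['tool_pos'])
fitpots(.1816)
c=cams.calibration('wrist')
from scipy.optimize import least_squares
E
```

```text
[0.5016 0.3106 0.2331]
0.74 [0.5002 0.3024] res [-1.0564  1.0614 -0.4449] free [0.5005 0.3035 0.27  ]
```

```bash
python3 -m creep '0 0 0.012 0 0.04;-0.003 -0.005 0 0 0.04;0 0 0 0 0.04;0 0 -0.006 0 0.04;0 0 -0.005 0 0.04;0 0 -0.003 0 0.04;0 0 -0.003 0 0.04;0 0 -0.002 0 0.04'; python3 -m creep '0 0 0 0 0.04;0 0 -0.001 0 0.04;0 0 0 0 0.04'
```

```text
time_s: 27.68
tool_pos: [0.4986, 0.3056, 0.2263]
tool_rot: [179.5, -50.9, 75.6]
force: [-2.1, -2.8, 3.4]
grip_width: 0.0604
grasp_force: 20.0
time_s: 28.05
tool_pos: [0.4987, 0.3057, 0.2263]
tool_rot: [179.4, -51.0, 75.6]
force: [-3.7, -2.1, 5.2]
grip_width: 0.0604
grasp_force: 20.0
```

```bash
python3 -m creep '0 0 0.001 0 0.04;0 0 0 0 0.08;0 0 0 0 0.08;-0.004 -0.015 0.012 0 0.08;-0.006 -0.023 0.019 0 0.08;-0.008 -0.03 0.026 0 0.08;-0.008 -0.03 0.026 0 0.08;-0.008 -0.03 0.03 0 0.08'; python3 -m creep '0 -0.01 0.05 0 0.08;0 -0.01 0.05 0 0.08;0 0 0.04 0 0.08;0 0 0.04 0 0.08;0 0 0 0 0.08'; python3 - <<'E'
from fit import *
a=shot('scene','s3.png')[180:420,240:500];b=shot('side','d3.png')[70:340,190:450]
cv2.imwrite('pics/c3.png',np.hstack([cv2.resize(a,(400,369)),cv2.resize(b,(355,369))])[:,:,::-1])
for n in('scene','side'):
    for r in finder.masks_of('pot_a',n)+finder.tip_of('lid_mid',n):
        x=np.array(r['xy']);print(n,x.round(),round(r['p'],2))
    print('pred: lid',proj(n,(.4955,.294,.175)).round(),'pot top',proj(n,(.4955,.294,.265)).round())
E
```

```text
time_s: 29.05
tool_pos: [0.464, 0.1765, 0.3395]
tool_rot: [179.4, -50.8, 75.6]
force: [0.9, 0.8, 0.2]
grip_width: 0.0801
grasp_force: 0.0
time_s: 29.68
tool_pos: [0.4654, 0.1571, 0.5223]
tool_rot: [178.9, -50.9, 76.0]
force: [0.6, 0.2, -0.3]
grip_width: 0.0797
grasp_force: 0.0
scene [296. 229.] 0.83
scene [328. 225.] 0.74
scene [385. 312.] 0.89
scene [492. 260.] 0.74
pred: lid [382. 311.] pot top [386. 296.]
side [282. 287.] 0.75
side [320. 304.] 0.68
side [283. 126.] 0.64
side [290. 161.] 0.29
side [279. 137.] 0.98
side [157. 117.] 0.97
pred: lid [283. 139.] pot top [280. 119.]
```

View pics/c3.png

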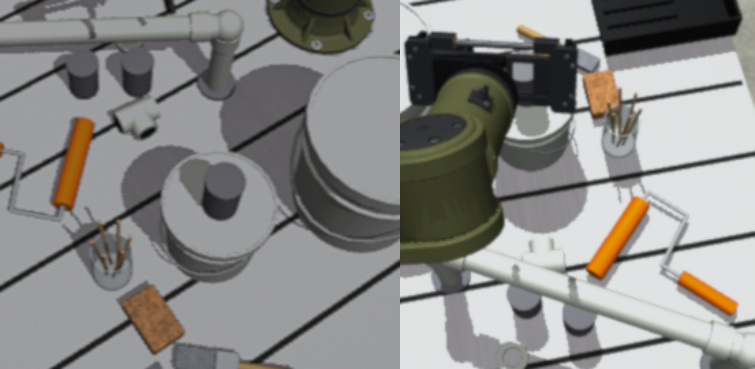

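The pot's top sits at about (386,297) in the scene view, against a predicted (386,296) for the lid's centre. It is upright and clear of the gripper. The other two pots stand upright in the row.

```bash
python3 -c "from h import *;print(ticket.sign_off())"
```

```text
the job is handed in; nothing more can be done
None
```

The full pot (the one farthest from the robot, about 4.6 N) stands upright on the middle of the small bucket's lid, pressing it down. The middle pot weighed about 1.3 N and went back in place, the nearest was never touched, and the job was handed in at about 30 s; no result was reported back.

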